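Stack angle brackets in an inclined cradle, turned alternately

TASK

Stack the three L-shaped angle brackets on the sloping deck of the cradle, the large one at the bottom, then the medium one, the small one on top, each foot flat on the one below, centred across the deck and slid down fully against the stop. Turn them alternately, so that the upright leg of the medium one stands at the opposite side of the deck from those of the other two and the pile stays balanced. Do not knock over the glue bottle.

Things in the scene. Friction and masses are not known exactly. Their poses are not given: they have to be found in the camera images.
- deck: smooth metal deck of the fixed cradle, 70 mm wide (y), 80 mm long (x), sloping 28 degrees, higher away from the robot. Origin: on its surface at the foot of the stop, mid-width, 40 mm above the work surface. x up the slope, y level to the left, z square to the deck, leaning to the robot. Brackets are slippery here: let go, they slide down to the stop; centred, the long feet overhang the sides
- stop_top (a point): middle of the top edge of the stop, a plate 6 mm thick and 70 mm wide standing square on the deck's lower end, 38 mm above the deck; its face towards the deck passes through the deck's origin; axes as the deck's
- large_bracket_leg (a point): large metal angle bracket (250 g): foot 156 mm long (y), 45 wide (x), 10 thick; upright leg on its +y end, 10 thick, 45 wide, 65 high overall. Stands on its foot. Point: mid-thickness and mid-width of the leg, 42 mm above the foot's underside, 73 mm from the foot's middle; grasp it here across the 10 mm. y from the foot's middle to the leg, z up the leg
- medium_bracket_leg (a point): the medium metal angle bracket (about 200 g): as the large one, but the foot is 112 mm long; the point is 42 mm above the underside and 51 mm from the middle of the foot's length
- small_bracket_leg (a point): the small metal angle bracket (about 150 g): as the large one, but the foot is 68 mm long; the point is 42 mm above the underside and 29 mm from the middle of the foot's length
- glue_bottle: a brown glue bottle standing loose behind and left of the cradle, 50 mm in diameter, 130 mm high; origin in the middle of its underside, z up
Things that resemble listed ones, but are neither listed nor needed, are in the scene too. Leave any red look-alike of the part that bears small_bracket_leg alone.

How it is judged:
At the end, for the whole second after the job is handed in: Feet flat on one another on the deck, large, medium, small from below (height 4 mm, angles 0.1 rad), within 6 mm of the stop, feet centred across the deck within 13 mm; the medium one's leg at the opposite side (either) from the other two legs. The glue bottle never tipped over (x of large_bracket_leg in the frame of deck between 0.0175 and 0.0295 m and z of large_bracket_leg in the frame of deck between 0.038 and 0.046 m and angle between the y axis of each of large_bracket_leg, medium_bracket_leg, small_bracket_leg and the y axis of deck, either way round below 0.1 rad and angle between the z axis of each of large_bracket_leg, medium_bracket_leg, small_bracket_leg and the z axis of deck, either way round below 0.1 rad and x of medium_bracket_leg in the frame of deck between 0.0175 and 0.0295 m and z of medium_bracket_leg in the frame of deck between 0.048 and 0.056 m and x of small_bracket_leg in the frame of deck between 0.0175 and 0.0295 m and z of small_bracket_leg in the frame of deck between 0.058 and 0.066 m and ((y of large_bracket_leg in the frame of deck between 0.06 and 0.086 m and y of medium_bracket_leg in the frame of deck between -0.064 and -0.038 m and y of small_bracket_leg in the frame of deck between 0.016 and 0.042 m) or (y of large_bracket_leg in the frame of deck between -0.086 and -0.06 m and y of medium_bracket_leg in the frame of deck between 0.038 and 0.064 m and y of small_bracket_leg in the frame of deck between -0.042 and -0.016 m))); the robot touches nothing.
It fails at once if the glue bottle is knocked over (angle between glue_bottle's own z axis and vertical above 0.6 rad).
It also fails if it takes over 72 s, if anything falls off the work surface, if the arm or the gripper's body presses on something with over 40 N, if the wrist force passes 120 N, or if a joint passes its speed limit or range.

ROBOT

A 7-joint arm with a two-finger parallel gripper is mounted at the origin on a cart in front of the work surface, level with it; the furniture and walls round the work are solid. World frame = base frame: x ahead of the robot, y to its left, z up, the work surface at z = 0. Lengths are in m, angles in rad, forces in N, time in s.
With the tool pointing down it reaches from about 0.35 to 0.9 m from the base axis. Payload 8.1 kg.
Tool frame: the origin (TCP) lies at the very end of the fingers, on their centre line; the grasp point (between the pads) lies arm.hold_point_z behind it (arm.hold_point_z is the distance from the TCP to the grasp point, in m); z points along the fingers, y is the line along which they close (so a half turn about z gives the same grasp; the last joint's range is limited). The gripper opens to 92 mm and grips with 3 to 60 N. Pads are 19 mm wide; open, the fingers measure 130 mm over their backs; the gripper's body (75 mm by 190 mm) begins 47 mm behind the grasp point.
Start: joints at [-1.316, 0.434, 0.025, 1.573, -0.012, 1.134, -0.075], TCP at [0.219, 0.585, 0.227] pointing down, gripper open.
Joint ranges: [-2.62, 2.62], [-0.44, 2.09], [-1.27, 1.32], [0.08, 2.57], [-1.32, 4.46], [0.12, 2], [-2.74, 2.74]. Speed limits (rad/s): [2.22, 2.22, 3.01, 3.01, 3.14, 3.14, 3.14].

INTERFACE

Orientations are given as a rotation vector (axis times angle).
In Python, from cell import arm, vision, job, cut_out gives the robot as it stands. The module is installed in compiled form; this text tells all that it offers.
- The arm moves only by the tool play_rows, never from a script. Its argument "increments" is text: rows parted by semicolons, each of 5 numbers parted by spaces: the shift along the tool's x, y, z in cm, then the turn about the tool's z in degrees, then the opening, from -1 (shut) to 1 (fully open), so that 0 is half open. A call has 1 to 5 rows; each row shifts and turns the commanded pose from where the row before left it, along the tool's axes as they then stand; what a row does not reach is not made up. A row lasts 1/12 s, in which the tool goes at most 41.7 mm and 7.16 degrees, less where a joint would pass 70% of its speed; a pose out of reach is approached as far as the arm can. A call is refused whole if a number of a shift passes 4.17 or a number of a turn 7.16, either way. A call with a gripper value outside its range is refused whole. The fingers move at their own pace and stop on an object; "grip_force" is the grip in N (left out, the last holds). Time passes only in rows, so rows that do not move let the fingers close. It gives the time, the measured TCP pose, the force, the opening and the grip force at its end, in the units of the state.
- arm.observe(): the state, without advancing time (a new reading comes with each control period).
- vision.get_image(name): name is "scene" or "top" or "wrist"; returns a dict with "frame" (420x560x3 uint8, red, green, blue), "z_map" (420x560 float32, m along the optical axis (not along the pixel's ray), 0 where there is no reading), "mtx" (3x3 intrinsics, pixels), "cam_to_world" (4x4, takes a point from camera to world coordinates). Camera axes: x right, y up, looking along -z (the intrinsics and any distortion apply to the point x, -y, -z); pixel columns grow to the right and rows downward; lengths in m; the calibration is good to about 2 mm. The wrist camera is an equidistant fisheye: a pixel r from the principal point sees the ray r / f radians off the axis. A picture is of the moment at which its call begins.
- job.sign_off(): hands the job in; it is judged then, once.
Trained networks look in a picture, given as the dict that the camera call returned (one of the last four; its "shot" number tells which), for a name from the list of things; names that differ only in an ending like _2 or _b are one class to them, and where a whole thing is asked for, a point or a joint stands for the part that bears it (a point fixed in the world has none). Each returns a list of dicts, best first, with "confidence" (0 to 1); they miss things now and then, are a little off and sometimes report something else, mostly with a low value. They report only what shows in the picture. A call takes as long as a camera call. They do not tell look-alikes from the thing itself.
- cut_out(query, picture): "mask" (420x560 bool, what is visible of it) and "point" ([row, column] in pixels, amid what is visible of it).
The state is a dict: "clock": time; "joints": joint angles; "dq": joint speeds; "joint_efforts": joint torques, N m; "position": TCP position; "ee_rot": TCP orientation; "force": force on the tool from outside, world axes, zero at the start; "ft_torque": the same for the moment, N m; "width": opening from 0.0 (shut) to 1.0 (fully open); "gripper_force": force on a finger pad.
Only numpy, scipy, OpenCV 4.12 (cv2) and the standard library are available. Lean on these libraries where they do the work, as an engineer would, in place of code of your own. Each camera call takes 0.05 s, during which the arm holds its last target. There are 200 camera calls.

## Working session

There is one attempt and no reset: what is moved stays moved. The work goes in short steps, Python scripts to look and compute and a tool call to move; the robot and the scene stay as the last step left them, time stands still between calls to the robot, and variables do not carry over. Pictures are saved under pics/ and viewed, at most 10 in all, crops included, and the job is handed in when it is done.

Besides the shell and the picture viewer there is one more tool, called as a command line: name --argument value ..., lists and objects as JSON in quotes. play_rows: Moves the arm, as the interface text tells. Its arguments: {"type":"object","properties":{"increments":{"type":"string"},"grip_force":{"type":"number"}},"required":["increments"]}

```bash
mkdir -p pics; cat > h.py <<'E'
import numpy as np, cv2
from scipy.spatial.transform import Rotation as R
from cell import arm, vision, job, cut_out
def pts(p,mask):
    r,c=np.nonzero(mask&(p["z_map"]>0)); d=p["z_map"][r,c]; K=p["mtx"]
    P=np.c_[(c-K[0,2])/K[0,0]*d,-(r-K[1,2])/K[1,1]*d,-d,np.ones_like(d)]
    return (P@np.array(p["cam_to_world"]).T)[:,:3]
E
python3 - <<'E'
from h import *
print(arm.observe(),arm.hold_point_z)
for n in("scene","top"):
    p=vision.get_image(n); cv2.imwrite(f"pics/{n}0.png",p["frame"][...,::-1])
    for q in("large_bracket_leg","medium_bracket_leg","small_bracket_leg","glue_bottle","deck"):
        for o in cut_out(q,p):
            P=pts(p,o["mask"]); 
            if len(P): print(n,q,round(o["confidence"],2),np.round(o["point"]),np.round(np.median(P,0),3),P.min(0).round(3),P.max(0).round(3),len(P))
E
```

```text
{'clock': 0.0, 'joints': array([-1.31562479,  0.435233  ,  0.02498623,  1.57410143, -0.01159949,
        1.13400207, -0.07512037]), 'dq': array([ 0.00083972,  0.0006193 , -0.00069604, -0.002037  , -0.00016648,
       -0.00028152,  0.00088088]), 'joint_efforts': array([ 2.78678311e-05, -6.67883849e+01,  9.84603725e-01, -3.14434040e+01,
       -6.05268474e-02,  4.34525299e-02,  1.64533758e-04]), 'position': array([0.218748  , 0.58491767, 0.22593723]), 'ee_rot': array([-5.59127327e-01, -3.09129900e+00,  2.50238220e-03]), 'force': array([ 0.39864994,  0.60321109, -0.17441542]), 'ft_torque': array([0.03450439, 0.01371028, 0.00845225]), 'gripper_force': 0.0, 'width': 1.0031886565527355} 0.0188
scene large_bracket_leg 0.59 [234. 262.] [ 0.487 -0.176  0.01 ] [ 0.414 -0.219 -0.   ] [ 0.565 -0.133  0.069] 730
scene medium_bracket_leg 0.91 [194. 220.] [ 0.445 -0.004  0.022] [ 0.42  -0.013 -0.003] [0.485 0.117 0.068] 399
scene small_bracket_leg 0.74 [305. 362.] [ 0.576 -0.503  0.011] [ 0.56  -0.524 -0.003] [ 0.639 -0.437  0.068] 674
scene small_bracket_leg 0.49 [237. 316.] [ 0.616 -0.285  0.051]
[... 381 characters left out ...]
58 [202. 200.] [0.584 0.098 0.06 ] [0.533 0.063 0.003] [0.629 0.135 0.08 ] 858
top large_bracket_leg 0.5 [168. 163.] [0.665 0.194 0.091] [0.649 0.178 0.002] [0.695 0.224 0.136] 426
top medium_bracket_leg 0.61 [250. 220.] [0.447 0.049 0.01 ] [ 0.416 -0.01  -0.003] [0.481 0.107 0.07 ] 649
top small_bracket_leg 0.91 [191. 328.] [ 0.607 -0.259  0.011] [ 0.584 -0.286  0.002] [ 0.632 -0.222  0.07 ] 370
top small_bracket_leg 0.85 [197. 408.] [ 0.59  -0.494  0.011] [ 0.559 -0.525 -0.005] [ 0.629 -0.471  0.07 ] 404
top glue_bottle 0.9 [168. 164.] [0.666 0.194 0.091] [0.649 0.178 0.006] [0.695 0.224 0.136] 405
top deck 0.89 [198. 200.] [0.584 0.1   0.06 ] [ 0.532  0.064 -0.003] [0.648 0.149 0.08 ] 865
```

```bash
python3 -c "
import cv2,numpy as np
a=cv2.imread('pics/scene0.png')[80:360,150:500];b=cv2.imread('pics/top0.png')[120:320,120:460]
b=cv2.resize(b,(640,376));a=cv2.resize(a,(500,400));cv2.imwrite('pics/a.png',a);cv2.imwrite('pics/b.png',b)"
```

```text
(no output)
```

View pics/a.png

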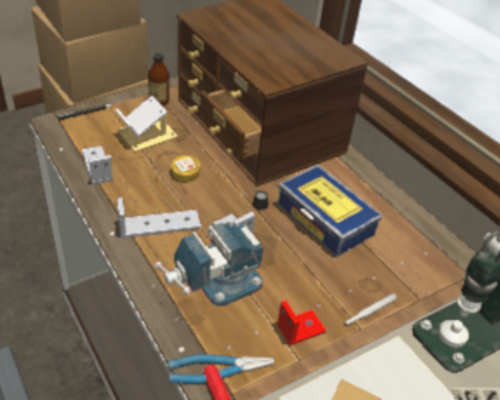

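View pics/b.png

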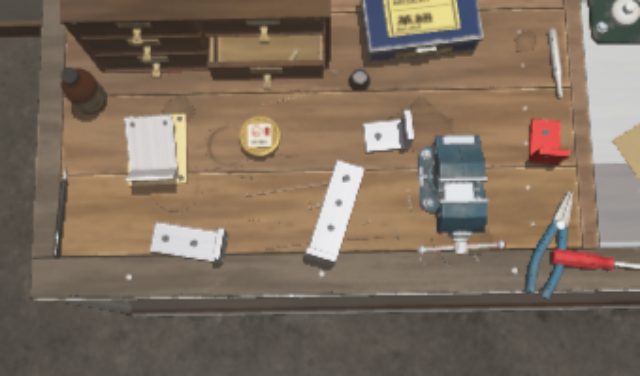

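The scene view shows, from left to right, the bottle, cradle, medium bracket, large bracket (leg towards the robot), the metal small bracket hidden behind the vise, and the red decoy. In the top view the small bracket's leg is close to the vise, at about (407,130). Next I'll measure the geometry.

```bash
cat >> h.py <<'E'
def rect(P):
    (c,s,a)=cv2.minAreaRect((P[:,:2]*1000).astype(np.float32)); return np.round(c,1),np.round(s,1),round(a,1)
def bracket(q,p,sel=lambda m:True):
    for o in cut_out(q,p):
        m=o["mask"]; P=pts(p,m); 
        if not len(P) or not sel(np.median(P,0)): continue
        f=P[(P[:,2]>.004)&(P[:,2]<.016)]; l=P[(P[:,2]>.055)&(P[:,2]<.075)]
        print(q,o["confidence"],"foot",rect(f),len(f),"legtop",l.mean(0).round(4) if len(l) else None, rect(l) if len(l)>4 else None, np.median(f[:,2]),"all",rect(P))
E
python3 - <<'E'
from h import *
p=vision.get_image("top"); A=np.array(p["cam_to_world"]); print("cam",A[:3,3].round(3),p["mtx"][0,0])
for q in("large_bracket_leg","medium_bracket_leg","small_bracket_leg"): bracket(q,p)
o=cut_out("deck",p)[0]; P=pts(p,o["mask"])
# deck plane RANSAC-ish
best=None
rng=np.random.default_rng(0)
for _ in range(500):
    t=P[rng.choice(len(P),3,False)]; n=np.cross(t[1]-t[0],t[2]-t[0]); 
    if np.linalg.norm(n)<1e-9: continue
    n/=np.linalg.norm(n); n*=np.sign(n[2]); k=abs((P-t[0])@n)<.002
    if best is None or k.sum()>best.sum(): best=k
Q=P[best]; c=Q.mean(0); n=np.linalg.svd(Q-c)[2][2]; n*=np.sign(n[2]); print("deck plane",c,n,np.degrees(np.arccos(n[2])),np.degrees(np.arctan2(n[1],n[0])),best.sum()); print(rect(Q))
ex=np.array([-n[0],-n[1],0]);ex/=np.linalg.norm(ex);ey=np.cross([0,0,1],ex)
print("ey range",np.percentile(Q@ey,[0,2,98,100]),"ex",np.percentile(Q@ex,[0,2,98,100]), 'z',np.percentile(Q[:,2],[0,2,98,100]))
# z=40 crossing
t=(.04-c[2])/np.tan(np.arccos(n[2])); print("origin est ex",c@ex+t,"ey",(Q@ey).mean(), ex,ey)
S=P[((P-c)@n>.01)]; print("stop pts",len(S),S.mean(0),S.min(0),S.max(0),rect(S))
# height map around small bracket/vise and cradle
W=pts(p,np.ones((420,560),bool)); 
def grid(x0,x1,y0,y1,s):
    for x in np.arange(x1,x0,-s):
        print("%.3f"%x," ".join("%3d"%(1000*max(v)) if len(v:=W[(abs(W[:,0]-x)<s/2)&(abs(W[:,1]-y)<s/2),2]) else "  ." for y in np.arange(y1,y0,-s)))
print("y from -.21 step .01"); grid(.5,.67,-.40,-.21,.01)
E
```

```text
cam [ 0.292 -0.144  1.321] 465.32522770035825
medium_bracket_leg 0.81 foot (array([447.5,  48.6]), array([112.4,  46.1]), 78.2) 514 legtop [ 0.4382 -0.002   0.0643] (array([438.5,  -1.6]), array([10.7, 42.1]), 79.2) 0.009898951181540605 all (array([447.1,  49.1]), array([115.7,  50.5]), 83.4)
medium_bracket_leg 0.64 foot (array([ 490.7, -172.6]), array([ 44.7, 156.7]), 70.9) 716 legtop [ 0.4209 -0.1495  0.0646] (array([ 421.3, -149.7]), array([42.1, 10.4]), 71.8) 0.01000327174714366 all (array([ 490.7, -172.3]), array([ 45.9, 156.8]), 71.2)
small_bracket_leg 0.9 foot (array([ 607. , -251.6]), array([45.1, 62.1]), 5.2) 294 legtop [ 0.6061 -0.2824  0.0642] (array([ 606.8, -283.2]), array([38.8,  9.3]), 5.6) 0.009387665732797923 all (array([ 606.8, -253.2]), array([50.2, 66.6]), 11.2)
small_bracket_leg 0.75 foot (array([ 594.3, -496.8]), array([45.3, 67.5]), 85.3) 252 legtop [ 0.5651 -0.4922  0.0634] (array([ 565.5, -493.1]), array([42.6, 11. ]), 86.4) 0.009379063091474182 all (array([ 595. , -498.9]), array([49.9, 71.9]), 83.7)
deck plane [0.59072943 0.09989485 0.05910467] [-0.46662083
[... 1433 characters left out ...]
  95   .   2
0.570   1   2   3   4   6   9   3   6   5  16  22  99  99 101  98  99  99  96   .   0
0.560  13   1   7   4   4   4   6   4   2  15  23 107 106 105 106 105 105 105   .   .
0.550  13  11   3   6   2   7   1   5   4  36  44 115 116 115 115 113 116 113   .   .
0.540  13   6   2   2   1   3   4   2   2  38  46 120 123 123 121 121 122 122   .   .
0.530  12   3   8   2   5   4   1   6   2  34  41 122 120 121 121 122 121 121  19  16
0.520  11   3   3   3   2   4   3   6   6  31  40 121 123 121 122 121 122 121  19  15
0.510   9   2   4   4   6   3   3   2   4  16  24 122 120 119 118 104 118 115  19  14
0.500   1   4   0   0   4   3   7   2   4  17  24  19  81  78  78  80  80   .   .   .
```

```bash
cat >> h.py <<'E'
def plan(x,y,z,yaw,op,step=.039,s=None,turn=7.0):
    """rows from present (or given) pose to TCP target; prints calls of 5"""
    if s is None:
        o=arm.observe(); M=R.from_rotvec(o["ee_rot"]).as_matrix(); p=np.array(o["position"]); 
    else: p,M=s
    y0=np.degrees(np.arctan2(M[1,1],M[0,1])); dy=(yaw-y0); d=np.array([x,y,z])-p
    n=int(max(1,np.ceil(np.linalg.norm(d)/step),np.ceil(abs(dy)/turn)))
    rows=[]
    for i in range(n):
        t=np.round(M.T@((p+d)-p if False else d/n)*100,2); a=round(-dy/n,2)
        rows.append("%g %g %g %g %g"%(*t,a,op)); M=M@R.from_euler("z",a,degrees=True).as_matrix()
    print("from",p.round(4),round(y0,1),"->",(x,y,z,yaw))
    for i in range(0,n,5): print("; ".join(rows[i:i+5]))
    return p+d,M
def st():
    o=arm.observe(); M=R.from_rotvec(o["ee_rot"]).as_matrix()
    print("t",round(o["clock"],2),"p",np.round(o["position"],4),"yaw",round(np.degrees(np.arctan2(M[1,1],M[0,1])),2),"tilt",M[:2,2].round(3),"F",np.round(o["force"],1),"w",round(o["width"],3),"gf",round(o["gripper_force"],1),"q",np.round(o["joints"],2))
E
python3 -c "
from h import *
st(); plan(.4215,-.149,.16,-18.8,-.1)"
```

```text
t 0.85 p [0.2189 0.5854 0.2267] yaw 69.49 tilt [ 0. -0.] F [-0.4  0.9  0.1] w 0.998 gf 0.0 q [-1.32  0.43  0.03  1.57 -0.01  1.13 -0.08]
from [0.2189 0.5854 0.2267] 69.5 -> (0.4215, -0.149, 0.16, -18.8)
-2.24 -3.08 0.33 4.41 -0.1; -2.47 -2.9 0.33 4.41 -0.1; -2.68 -2.71 0.33 4.41 -0.1; -2.88 -2.49 0.33 4.41 -0.1; -3.06 -2.26 0.33 4.41 -0.1
-3.23 -2.02 0.33 4.41 -0.1; -3.38 -1.77 0.33 4.41 -0.1; -3.5 -1.5 0.33 4.41 -0.1; -3.61 -1.23 0.33 4.41 -0.1; -3.69 -0.95 0.33 4.41 -0.1
-3.75 -0.66 0.33 4.41 -0.1; -3.79 -0.37 0.33 4.41 -0.1; -3.81 -0.08 0.33 4.41 -0.1; -3.8 0.22 0.33 4.41 -0.1; -3.78 0.51 0.33 4.41 -0.1
-3.72 0.8 0.33 4.41 -0.1; -3.65 1.08 0.33 4.41 -0.1; -3.56 1.36 0.33 4.41 -0.1; -3.44 1.63 0.33 4.41 -0.1; -3.31 1.89 0.33 4.41 -0.1
```

play_rows --increments "-2.2 -3.1 0.3 4.4 -0.1; -2.5 -2.9 0.3 4.4 -0.1; -2.7 -2.7 0.3 4.4 -0.1; -2.9 -2.5 0.3 4.4 -0.1; -3.1 -2.3 0.3 4.4 -0.1" --grip_force 45

```text
clock: 1.27
position: [0.2701, 0.3993, 0.2117]
ee_rot: [-1.144, -2.926, -0.001]
force: [0.4, 0.1, -0.3]
width: 0.685
gripper_force: 0.0
```

play_rows --increments "-3.2 -2 0.3 4.4 -0.1; -3.4 -1.8 0.3 4.4 -0.1; -3.5 -1.5 0.3 4.4 -0.1; -3.6 -1.2 0.3 4.4 -0.1; -3.7 -1 0.3 4.4 -0.1"

```text
clock: 1.68
position: [0.3206, 0.2157, 0.1969]
ee_rot: [-1.681, -2.654, -0.002]
force: [1.4, 0.2, 0.4]
width: 0.45
gripper_force: 0.0
```

play_rows --increments "-3.7 -0.7 0.3 4.4 -0.1; -3.8 -0.4 0.3 4.4 -0.1; -3.8 -0.1 0.3 4.4 -0.1; -3.8 0.2 0.3 4.4 -0.1; -3.8 0.5 0.3 4.4 -0.1"

```text
clock: 2.1
position: [0.3703, 0.0319, 0.182]
ee_rot: [2.156, 2.284, 0.002]
force: [2.2, 0.9, 0.5]
width: 0.45
gripper_force: 0.0
```

play_rows --increments "-3.7 0.8 0.3 4.4 -0.1; -3.6 1.1 0.3 4.4 -0.1; -3.6 1.4 0.3 4.4 -0.1; -3.4 1.6 0.3 4.4 -0.1; -3.3 1.9 0.3 4.4 -0.1"

```text
clock: 2.52
position: [0.4222, -0.1508, 0.1669]
ee_rot: [2.552, 1.831, 0.002]
force: [0.6, 2.0, 0.6]
width: 0.449
gripper_force: 0.0
```

```bash
python3 -c "
from h import *
st(); s=plan(.4215,-.149,.13,-18.8,-.1); plan(.4215,-.149,.024,-18.8,-.1,s=s)"
```

```text
t 2.52 p [ 0.4222 -0.1508  0.1669] yaw -18.69 tilt [0.001 0.   ] F [0.6 2.  0.6] w 0.449 gf 0.0 q [-0.38  0.25  0.74  2.11 -0.22  0.86  0.16]
from [ 0.4222 -0.1508  0.1669] -18.7 -> (0.4215, -0.149, 0.13, -18.8)
0.15 -0.13 3.69 0.11 -0.1
from [ 0.4215 -0.149   0.13  ] -18.8 -> (0.4215, -0.149, 0.024, -18.8)
-0 -0 3.53 0 -0.1; -0 -0 3.53 0 -0.1; -0 -0 3.53 0 -0.1
```

play_rows --increments "0.1 -0.1 3.5 0 -0.1; 0 0 3.5 0 -0.1; 0 0 3.7 0 -0.1; 0 0 3.6 0 -0.1; 0 0 0 0 -0.1"

```text
clock: 2.93
position: [0.4178, -0.1471, 0.0191]
ee_rot: [-2.545, -1.832, 0.01]
force: [-0.6, 0.8, -0.4]
width: 0.448
gripper_force: 0.0
```

play_rows --increments "0 0 0 0 -1; 0 0 0 0 -1; 0 0 0 0 -1; 0 0 0 0 -1; 0 0 0 0 -1"

```text
clock: 3.35
position: [0.4224, -0.1477, 0.0252]
ee_rot: [2.548, 1.835, 0.004]
force: [1.8, -0.4, -0.6]
width: 0.138
gripper_force: 0.9
```

play_rows --increments "0 0 0 0 -1; 0 0 -1 0 -1; 0 0 -3 0 -1; 0 0 -4 0 -1; 0 0 -4 0 -1"

```text
clock: 3.77
position: [0.4195, -0.1479, 0.1452]
ee_rot: [-2.549, -1.833, 0.004]
force: [1.8, 1.3, -1.2]
width: 0.105
gripper_force: 45.0
```

```bash
python3 - <<'E'
from h import *
st()
p=vision.get_image("top"); W=pts(p,np.ones((420,560),bool))
for o in cut_out("large_bracket_leg",p)[:3]:
    P=pts(p,o["mask"]); print(o["confidence"],P.mean(0).round(3),rect(P),np.percentile(P[:,2],[5,50,95]).round(3))
# target: large release. deck origin O, ex, ey
E
```

```text
t 3.77 p [ 0.4195 -0.1479  0.1452] yaw -18.57 tilt [-0.003 -0.   ] F [ 1.8  1.3 -1.2] w 0.105 gf 45.0 q [-0.38  0.29  0.75  2.14 -0.27  0.81  0.21]
0.55 [ 0.547 -0.195  0.129] (array([ 547.3, -193.8]), array([43.2, 23.6]), 69.6) [0.126 0.129 0.133]
```

```bash
python3 -c "
from h import *
s=plan(.5805,.0258,.17,92,-1); plan(.5805,.0258,.1,92,-1,s=s)"
```

```text
from [ 0.4239 -0.149   0.149 ] -18.5 -> (0.5805, 0.0258, 0.17, 92)
1.35 0.58 -0.12 -6.91 -1; 1.27 0.74 -0.12 -6.91 -1; 1.17 0.89 -0.12 -6.91 -1; 1.05 1.02 -0.12 -6.91 -1; 0.92 1.14 -0.12 -6.91 -1
0.78 1.24 -0.12 -6.91 -1; 0.62 1.33 -0.12 -6.91 -1; 0.46 1.39 -0.12 -6.91 -1; 0.29 1.44 -0.12 -6.91 -1; 0.11 1.46 -0.12 -6.91 -1
-0.06 1.47 -0.12 -6.91 -1; -0.24 1.45 -0.12 -6.91 -1; -0.41 1.41 -0.12 -6.91 -1; -0.58 1.35 -0.12 -6.91 -1; -0.74 1.27 -0.12 -6.91 -1
-0.88 1.17 -0.12 -6.91 -1
from [0.5805 0.0258 0.17  ] 92.0 -> (0.5805, 0.0258, 0.1, 92)
0.03 0 3.5 0.01 -1; 0.03 0 3.5 0.01 -1
```

play_rows --increments "1.3 0.6 -0.2 -4 -1; 1.3 0.7 -0.2 -6.5 -1; 1.2 0.9 -0.2 -7 -1; 1.1 1 -0.2 -7 -1; 0.9 1.1 -0.2 -7 -1"

```text
clock: 4.28
position: [0.4715, -0.0941, 0.1538]
ee_rot: [-1.948, -2.464, 0.001]
force: [-0.2, -0.2, -2.6]
width: 0.11
gripper_force: 45.0
```

play_rows --increments "0.8 1.2 -0.1 -7 -1; 0.6 1.3 -0.1 -7 -1; 0.5 1.4 -0.1 -7 -1; 0.3 1.4 -0.1 -7 -1; 0.1 1.5 -0.1 -7 -1"

```text
clock: 4.7
position: [0.5222, -0.0422, 0.1587]
ee_rot: [-1.117, -2.935, 0.001]
force: [-0.0, -0.7, -1.2]
width: 0.101
gripper_force: 45.0
```

play_rows --increments "-0.1 1.5 -0.1 -7 -1; -0.2 1.4 -0.1 -7 -1; -0.4 1.4 -0.1 -7 -1; -0.6 1.3 -0.1 -7 -1; -0.7 1.3 -0.1 -6 -1"

```text
clock: 5.12
position: [0.5731, 0.0097, 0.1636]
ee_rot: [-0.21, -3.133, 0.001]
force: [1.0, -0.7, -1.0]
width: 0.105
gripper_force: 45.0
```

play_rows --increments "-0.9 1.2 0 -5 -1; 0 0 0 0 -1; 0 0 0 0 -1"

```text
clock: 5.37
position: [0.5835, 0.0204, 0.1633]
ee_rot: [-0.083, -3.139, 0.001]
force: [-0.2, -0.5, -2.1]
width: 0.109
gripper_force: 45.0
```

```bash
python3 -c "
from h import *
st(); plan(.5805,.0258,.1,92,-1)
p=vision.get_image('wrist'); cv2.imwrite('pics/w1.png',p['frame'][...,::-1])"
```

```text
t 5.37 p [0.5835 0.0204 0.1633] yaw 86.96 tilt [-0.001 -0.   ] F [-0.2 -0.5 -2.1] w 0.109 gf 45.0 q [-0.29  0.43  0.23  1.77 -0.12  0.96  1.5 ]
from [0.5835 0.0204 0.1633] 87.0 -> (0.5805, 0.0258, 0.1, 92)
0.16 0.26 3.17 -2.52 -1; 0.15 0.27 3.17 -2.52 -1
```

View pics/w1.png

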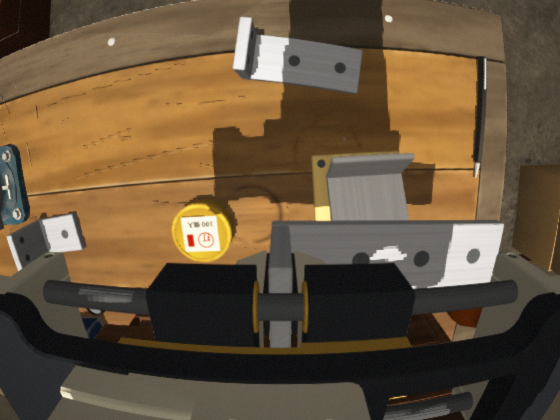

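The wrist view shows the large bracket gripped at the leg (280,290). Its foot runs right over the deck, and the stop is at (370,160).

play_rows --increments "0.2 0.3 3 -2.5 -1; 0.2 0.3 2.5 -2.5 -1; 0 0 0 0 -1; 0 0 0 0 -1"

```text
clock: 5.75
position: [0.5785, 0.0254, 0.1081]
ee_rot: [0.05, -3.138, 0.001]
force: [0.5, 0.4, -1.8]
width: 0.102
gripper_force: 45.0
```

play_rows --increments "0 0 0.5 0 -1; 0 0 0.5 0 -1; 0 0 0.2 0 -1; 0 0 0 0 -1"

```text
clock: 6.08
position: [0.5803, 0.0261, 0.0969]
ee_rot: [-0.053, 3.141, -0.0]
force: [-0.8, -0.2, -2.5]
width: 0.109
gripper_force: 45.0
```

```bash
python3 -c "
from h import *
st()"
```

```text
t 6.08 p [0.5803 0.0261 0.0969] yaw 91.95 tilt [ 0. -0.] F [-0.8 -0.2 -2.5] w 0.109 gf 45.0 q [-0.27  0.5   0.19  1.84 -0.13  0.81  1.59]
```

play_rows --increments "0 0 0.2 0 -1; 0 0 0.2 0 -1; 0 0 0 0 -1"

```text
clock: 6.33
position: [0.5801, 0.0263, 0.0925]
ee_rot: [0.055, -3.141, -0.0]
force: [0.8, -0.2, -3.2]
width: 0.11
gripper_force: 45.0
```

play_rows --increments "0 0 0.2 0 -1; 0 0 0.1 0 -1; 0 0 0 0 -1"

```text
clock: 6.58
position: [0.58, 0.0263, 0.0895]
ee_rot: [0.055, -3.141, 0.0]
force: [-0.8, 0.5, -1.4]
width: 0.108
gripper_force: 45.0
```

play_rows --increments "0 0 0.1 0 -1; 0 0 0 0 -1; 0 0 0 0 -1"

```text
clock: 6.83
position: [0.5801, 0.0263, 0.0889]
ee_rot: [0.055, -3.141, -0.0]
force: [-1.4, 0.3, 1.2]
width: 0.105
gripper_force: 45.0
```

play_rows --increments "0 0 0.1 0 -1; 0 0 0.1 0 -1; 0 0 0 0 -1; 0 0 0 0 -1" --grip_force 10

```text
clock: 7.17
position: [0.5801, 0.0262, 0.087]
ee_rot: [0.055, -3.141, -0.0]
force: [-3.0, -0.7, 4.4]
width: 0.112
gripper_force: 10.0
```

play_rows --increments "0 0 0 0 -0.65; 0 0 0 0 -0.65; 0 0 0 0 -0.65; 0 0 0 0 -0.65; 0 0 0 0 -0.65"

```text
clock: 7.58
position: [0.5803, 0.0263, 0.0867]
ee_rot: [-0.055, 3.141, 0.0]
force: [-1.2, -0.1, -0.0]
width: 0.179
gripper_force: 0.0
```

```bash
python3 -c "
from h import *
st()
p=vision.get_image('scene'); cv2.imwrite('pics/s2.png',cv2.resize(p['frame'][80:280,160:400,::-1],(720,600)))"
```

```text
t 7.58 p [0.5803 0.0263 0.0867] yaw 92.0 tilt [0. 0.] F [-1.2 -0.1 -0. ] w 0.179 gf 0.0 q [-0.27  0.52  0.19  1.85 -0.13  0.79  1.59]
```

View pics/s2.png

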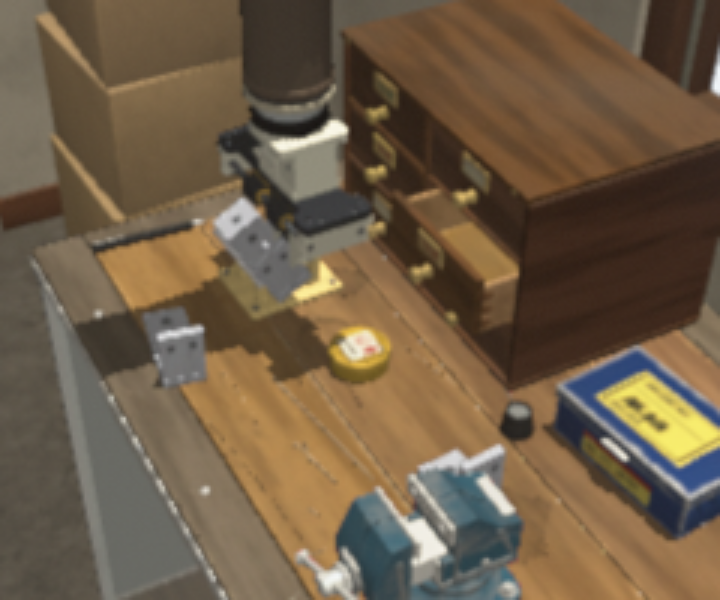

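It is lying over onto the deck at (265,255). I'll back off, go on towards the medium bracket and check from above.

play_rows --increments "0 0 0 0 -0.5; 0 0 -0.5 0 -0.5; 0 0 -2 0 -0.5; 0 0 -3.5 0 -0.5; 0 0 -3.5 0 -0.1" --grip_force 45

```text
clock: 8.05
position: [0.5792, 0.0261, 0.1823]
ee_rot: [0.054, -3.139, 0.001]
force: [1.2, -0.8, 0.5]
width: 0.292
gripper_force: 0.0
```

```bash
python3 -c "
from h import *
st(); s=plan(.4375,-.0015,.16,78.5,-.1); plan(.4375,-.0015,.0235,78.5,-.1,s=s)"
```

```text
t 8.05 p [0.5792 0.0261 0.1823] yaw 91.99 tilt [-0.003 -0.001] F [ 1.2 -0.8  0.5] w 0.292 gf 0.0 q [-0.29  0.4   0.22  1.75 -0.1   1.    1.57]
from [0.5792 0.0261 0.1823] 92.0 -> (0.4375, -0.0015, 0.16, 78.5)
3.56 -0.57 0.57 3.37 -0.1; 3.52 -0.78 0.57 3.37 -0.1; 3.47 -0.98 0.57 3.37 -0.1; 3.41 -1.18 0.57 3.37 -0.1
from [ 0.4375 -0.0015  0.16  ] 78.5 -> (0.4375, -0.0015, 0.0235, 78.5)
-0.01 0 3.41 0 -0.1; -0.01 0 3.41 0 -0.1; -0.01 0 3.41 0 -0.1; -0.01 0 3.41 0 -0.1
```

play_rows --increments "3.6 -0.6 0.4 3.4 -0.1; 3.5 -0.8 0.4 3.4 -0.1; 3.5 -1 0.4 3.4 -0.1; 3.4 -1.2 0.4 3.4 -0.1; 0 0 0 0 -0.1"

```text
clock: 8.47
position: [0.4297, -0.004, 0.1643]
ee_rot: [-0.325, -3.117, 0.001]
force: [-1.0, -0.2, -0.4]
width: 0.45
gripper_force: 0.0
```

```bash
cat >> h.py <<'E'
O=np.array([.5545,.0980,.04]);EX=np.array([.9994,.0346,0]);EY=np.array([-.0346,.9994,0])
ca,sa=np.cos(np.radians(28)),np.sin(np.radians(28))
D=np.c_[EX*ca+[0,0,sa],EY,-EX*sa+np.array([0,0,ca])]
def deckpts(p):
    W=(pts(p,np.ones((420,560),bool))-O)@D
    return W[(abs(W[:,1])<.1)&(W[:,0]>-.03)&(W[:,0]<.08)&(W[:,2]>-.01)&(W[:,2]<.11)]
def dgrid(p,s=.01):
    W=deckpts(p); print("rows deck x down, cols y from + to -; z mm")
    ys=np.arange(.09,-.1,-s); print("      "," ".join("%3d"%(1000*y) for y in ys))
    for x in np.arange(.07,-.021,-s/2):
        print("%6.1f"%(x*1000)," ".join("%3d"%(1000*np.max(v)) if len(v:=W[(abs(W[:,0]-x)<s/4)&(abs(W[:,1]-y)<s/2),2]) else "  ." for y in ys))
E
python3 -c "
from h import *
st(); plan(.4375,-.0015,.0235,78.5,-.1); dgrid(vision.get_image('top'))"
```

```text
t 8.47 p [ 0.4297 -0.004   0.1643] yaw 78.08 tilt [-0.008  0.   ] F [-1.  -0.2 -0.4] w 0.45 gf 0.0 q [-0.35  0.19  0.27  2.12 -0.07  0.85  1.33]
from [ 0.4297 -0.004   0.1643] 78.1 -> (0.4375, -0.0015, 0.0235, 78.5)
-0.21 0.11 3.52 -0.11 -0.1; -0.21 0.11 3.52 -0.11 -0.1; -0.21 0.11 3.52 -0.11 -0.1; -0.21 0.1 3.52 -0.11 -0.1
rows deck x down, cols y from + to -; z mm
        90  80  70  60  50  40  30  20  10   0  -9 -19 -29 -39 -49 -59 -69 -79 -89
  70.0   .   .   .   .   .   .   3   4   2   3   1   1   7   .   .   .   .   .   .
  65.0   .   .   .   .   .   .   0   1   1   1   2   0   3   .   .   .   .   .   .
  60.0   .   .   .   .   .   .   6   0   4   4   2   2   3   .   .   .   .   .   .
  55.0   .   .   .   .   .   .   1   3   5   4   0   2   0   .   .   .   .   .   .
  50.0   .   .   .   .   .   .   4   1   1   3   5   1   0   .   .   .   .   .   .
  45.0   .   9  13   .   .   .   9   8  12  12  11  11  12  11  13  13   .   .   .
  40.0   .   8  13   .   .   .   .   .   5   6   .   .   .   .   .   .   .   .   .
  35.0   .  10  10   .   .   .   .   .   .   .   .   .   .   .   . 
[... 228 characters left out ...]
   .   .   .   .   .   .   .   .   .
  15.0   .   .   .   .   .   .   .   .   .   .   .   .   .   .   .   .   .   .   .
  10.0   .   .   .   .   .   .   .   .   .   .   .   .   .   .   .   .   .   .   .
   5.0   .   .   .   .   .   .   .   .   .   .   .   .   .   .   .   .   .   .   .
  -0.0   .   .   .   .   .   .   .   .   .   .   .   .   .   .   .   .   .   .   .
  -5.0   .   .   .   .   .   .   .   .   .   .   .   .   .   .   .   .   .   .   .
 -10.0   .   .   .   .   .   .   .   .   .   .   .   .   .   .   .   .   .   .   .
 -15.0   .   .   .   .   .   .   .   .   .   .   .   .   .   .   .   .   .   .   .
 -20.0   .   .   .   .   .   .   .   .   .   .   .   .   .   .   .   .   .   .   .
```

play_rows --increments "0 0 3 0 -0.1; 0 0 0 0 -0.1; 0 0 0 0 -0.1"

```text
clock: 8.77
position: [0.4381, -0.0021, 0.1356]
ee_rot: [-0.317, -3.124, 0.001]
force: [-0.3, -0.6, 0.9]
width: 0.449
gripper_force: 0.0
```

```bash
python3 -c "
from h import *
st(); plan(.4375,-.0015,.0235,78.5,-.1); bracket('medium_bracket_leg',vision.get_image('top'))"
```

```text
t 8.77 p [ 0.4381 -0.0021  0.1356] yaw 78.42 tilt [-0.002 -0.   ] F [-0.3 -0.6  0.9] w 0.449 gf 0.0 q [-0.33  0.25  0.26  2.14 -0.09  0.77  1.35]
from [ 0.4381 -0.0021  0.1356] 78.4 -> (0.4375, -0.0015, 0.0235, 78.5)
0.02 0.02 3.74 -0.03 -0.1; 0.02 0.02 3.74 -0.03 -0.1; 0.02 0.02 3.74 -0.03 -0.1
```

play_rows --increments "0 0 3.7 0 -0.1; 0 0 3.7 0 -0.1; 0 0 2.9 0 -0.1; 0 0 0.8 0 -0.1; 0 0 0 0 -0.5"

```text
clock: 9.28
position: [0.4376, -0.0022, 0.0238]
ee_rot: [-0.317, -3.122, 0.001]
force: [-0.5, 0.4, -0.1]
width: 0.418
gripper_force: 0.0
```

play_rows --increments "0 0 0 0 -1; 0 0 0 0 -1; 0 0 0 0 -1; 0 0 0 0 -1; 0 0 0 0 -1"

```text
clock: 9.7
position: [0.4391, -0.002, 0.0259]
ee_rot: [0.317, 3.123, 0.001]
force: [-1.5, 0.9, 10.9]
width: 0.105
gripper_force: 45.0
```

```bash
python3 -c "
from h import *
st()
t=O+EX*.0205*1+EY*.051; print(t)
s=plan(.4375,-.0015,.15,78.5,-1); plan(t[0],t[1],.18,-88,-1,s=s)"
```

```text
t 9.7 p [ 0.4391 -0.002   0.0259] yaw 78.4 tilt [0.002 0.001] F [-1.5  0.9 10.9] w 0.105 gf 45.0 q [-0.27  0.45  0.2   2.23 -0.19  0.47  1.44]
[0.5732231 0.1496787 0.04     ]
from [ 0.4391 -0.002   0.0259] 78.4 -> (0.4375, -0.0015, 0.15, 78.5)
0.03 0.01 -3.1 -0.02 -1; 0.03 0.01 -3.1 -0.02 -1; 0.03 0.01 -3.1 -0.02 -1; 0.03 0.01 -3.1 -0.02 -1
from [ 0.4375 -0.0015  0.15  ] 78.5 -> (np.float64(0.5732231), np.float64(0.1496787), 0.18, -88)
-0.43 0.73 -0.12 6.94 -1; -0.34 0.78 -0.12 6.94 -1; -0.24 0.81 -0.12 6.94 -1; -0.14 0.83 -0.12 6.94 -1; -0.04 0.85 -0.12 6.94 -1
0.06 0.84 -0.12 6.94 -1; 0.16 0.83 -0.12 6.94 -1; 0.26 0.8 -0.12 6.94 -1; 0.36 0.77 -0.12 6.94 -1; 0.45 0.72 -0.12 6.94 -1
0.53 0.66 -0.12 6.94 -1; 0.61 0.59 -0.12 6.94 -1; 0.68 0.51 -0.12 6.94 -1; 0.73 0.43 -0.12 6.94 -1; 0.78 0.33 -0.12 6.94 -1
0.81 0.24 -0.12 6.94 -1; 0.84 0.14 -0.12 6.94 -1; 0.85 0.04 -0.12 6.94 -1; 0.84 -0.07 -0.12 6.94 -1; 0.83 -0.17 -0.12 6.94 -1
0.8 -0.27 -0.12 6.94 -1; 0.77 -0.36 -0.12 6.94 -1; 0.72 -0.45 -0.12 6.94 -1; 0.66 -0.54 -0.12 6.94 -1
```

play_rows --increments "0 0 -1.5 0 -1; 0 0 -4 0 -1; 0 0 -4.1 0 -1; 0 0 -4.1 0 -1; 0 0 -4 2 -1"

```text
clock: 10.12
position: [0.4374, -0.0025, 0.2041]
ee_rot: [0.372, 3.119, -0.0]
force: [1.3, 0.6, -2.2]
width: 0.108
gripper_force: 45.0
```

play_rows --increments "-0.4 0.7 0 5 -1; -0.3 0.8 0 7 -1; -0.2 0.8 0 7 -1; -0.1 0.8 0 7 -1; 0 0.8 0 7 -1"

```text
clock: 10.53
position: [0.4644, 0.0293, 0.2021]
ee_rot: [1.251, 2.882, 0.001]
force: [-0.3, -0.8, -2.0]
width: 0.107
gripper_force: 45.0
```

play_rows --increments "0.1 0.8 0 7 -1; 0.2 0.8 0 7 -1; 0.3 0.8 0 7 -1; 0.4 0.8 0 7 -1; 0.5 0.7 0 7 -1"

```text
clock: 10.95
position: [0.4916, 0.0619, 0.202]
ee_rot: [-2.06, -2.372, -0.0]
force: [0.9, -0.5, -1.7]
width: 0.105
gripper_force: 45.0
```

play_rows --increments "0.5 0.7 0 7 -1; 0.6 0.6 0 7 -1; 0.7 0.5 0 7 -1; 0.7 0.4 0 7 -1; 0.8 0.3 0 7 -1"

```text
clock: 11.37
position: [0.5202, 0.0929, 0.202]
ee_rot: [-2.678, -1.642, 0.0]
force: [0.5, 0.4, -1.7]
width: 0.107
gripper_force: 45.0
```

play_rows --increments "0.8 0.2 0 7 -1; 0.8 0.1 0 7 -1; 0.8 0 0 7 -1; 0.8 -0.1 0 7 -1; 0.8 -0.2 0 7 -1"

```text
clock: 11.78
position: [0.5466, 0.1239, 0.202]
ee_rot: [-3.047, -0.761, 0.0]
force: [-0.1, 0.2, -3.2]
width: 0.108
gripper_force: 45.0
```

play_rows --increments "0.8 -0.3 0 7 -1; 0.8 -0.4 0 5 -1; 0.7 -0.5 0 3 -1; 0 0 0 0 -1; 0 0 0 0 -1"

```text
clock: 12.2
position: [0.5634, 0.1436, 0.2017]
ee_rot: [3.119, 0.37, -0.001]
force: [0.1, 0.2, -2.5]
width: 0.108
gripper_force: 45.0
```

```bash
python3 -c "
from h import *
st(); plan(.5732,.1497,.12,-88,-1)
p=vision.get_image('wrist'); cv2.imwrite('pics/w2.png',p['frame'][...,::-1])"
```

```text
t 12.2 p [0.5634 0.1436 0.2017] yaw -76.45 tilt [-0.001 -0.   ] F [ 0.1  0.2 -2.5] w 0.108 gf 45.0 q [-0.87  0.46  0.76  1.76 -0.35  1.07 -1.32]
from [0.5634 0.1436 0.2017] -76.5 -> (0.5732, 0.1497, 0.12, -88)
0.37 -0.12 2.72 3.85 -1; 0.36 -0.15 2.72 3.85 -1; 0.35 -0.17 2.72 3.85 -1
```

View pics/w2.png

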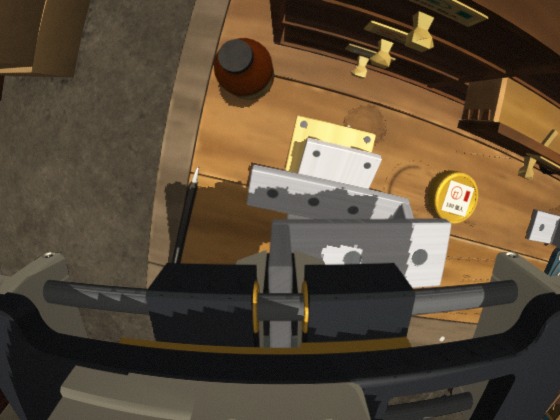

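The medium bracket is held with its foot above the large one, which sits squarely at (330,190). The bottle, at (243,65), is clear.

play_rows --increments "0.4 -0.1 2.5 3.9 -1; 0.4 -0.1 2.7 3.9 -1; 0.3 -0.2 3 3.8 -1; 0 0 0 0 -1; 0 0 0 0 -1"

```text
clock: 12.67
position: [0.5727, 0.1483, 0.1191]
ee_rot: [3.14, 0.053, -0.005]
force: [-0.1, 0.2, -1.4]
width: 0.103
gripper_force: 45.0
```

```bash
python3 -c "
from h import *
st(); plan(.5732,.1497,.101,-88,-1)"
```

```text
t 12.67 p [0.5727 0.1483 0.1191] yaw -88.07 tilt [-0.003 -0.001] F [-0.1  0.2 -1.4] w 0.103 gf 45.0 q [-0.84  0.58  0.75  1.82 -0.48  0.93 -1.42]
from [0.5727 0.1483 0.1191] -88.1 -> (0.5732, 0.1497, 0.101, -88)
0.06 -0.14 1.81 -0.07 -1
```

play_rows --increments "0.1 -0.1 0.6 0 -1; 0 0 0.6 0 -1; 0 0 0.3 0 -1; 0 0 0 0 -1"

```text
clock: 13.0
position: [0.5749, 0.1503, 0.1049]
ee_rot: [-3.141, -0.051, -0.0]
force: [-0.1, -0.3, -1.0]
width: 0.11
gripper_force: 45.0
```

play_rows --increments "0 0 0.2 0 -1; 0 0 0.1 0 -1; 0 0 0 0 -1"

```text
clock: 13.25
position: [0.575, 0.1502, 0.1018]
ee_rot: [-3.141, -0.05, -0.0]
force: [-0.9, -0.1, -2.9]
width: 0.107
gripper_force: 45.0
```

play_rows --increments "0 0 0.2 0 -1; 0 0 0 0 -1; 0 0 0 0 -1"

```text
clock: 13.5
position: [0.5749, 0.1502, 0.0996]
ee_rot: [3.141, 0.049, -0.0]
force: [0.7, -0.8, -1.1]
width: 0.104
gripper_force: 45.0
```

play_rows --increments "-0.4 0 0 0 -1; -0.4 0 0 0 -1; 0 0 0.2 0 -1; 0 0 0 0 -1; 0 0 0 0 -1"

```text
clock: 13.92
position: [0.5669, 0.1501, 0.0977]
ee_rot: [-3.141, -0.049, 0.0]
force: [-0.3, -0.5, -1.8]
width: 0.105
gripper_force: 45.0
```

play_rows --increments "0 0 0.1 0 -1; 0 0 0.1 0 -1; 0 0 0 0 -1; 0 0 0 0 -1"

```text
clock: 14.25
position: [0.567, 0.1499, 0.0956]
ee_rot: [3.141, 0.049, -0.0]
force: [0.7, 0.1, -1.4]
width: 0.107
gripper_force: 45.0
```

play_rows --increments "0 0 0.1 0 -1; 0 0 0 0 -1; 0 0 0 0 -1"

```text
clock: 14.5
position: [0.567, 0.1499, 0.0947]
ee_rot: [3.141, 0.049, -0.0]
force: [-0.5, -0.3, -2.3]
width: 0.11
gripper_force: 45.0
```

play_rows --increments "0 0 0.1 0 -1; 0 0 0 0 -1; 0 0 0 0 -1"

```text
clock: 14.75
position: [0.5669, 0.1499, 0.094]
ee_rot: [-3.141, -0.049, 0.0]
force: [-2.7, 0.1, 2.0]
width: 0.108
gripper_force: 45.0
```

play_rows --increments "0 0 0.1 0 -1; 0 0 0.1 0 -1; 0 0 0 0 -1; 0 0 0 0 -1" --grip_force 10

```text
clock: 15.08
position: [0.5669, 0.15, 0.0919]
ee_rot: [-3.141, -0.049, 0.0]
force: [-3.0, 0.3, 3.5]
width: 0.106
gripper_force: 10.0
```

play_rows --increments "0 0 0 0 -0.7; 0 0 0 0 -0.65; 0 0 0 0 -0.65; 0 0 0 0 -0.65; 0 0 0 0 -0.65"

```text
clock: 15.5
position: [0.567, 0.1499, 0.0917]
ee_rot: [3.141, 0.049, 0.0]
force: [0.7, 0.1, 0.1]
width: 0.172
gripper_force: 0.0
```

```bash
python3 -c "
from h import *
st()
p=vision.get_image('wrist'); cv2.imwrite('pics/w3.png',p['frame'][...,::-1])"
```

```text
t 15.5 p [0.567  0.1499 0.0917] yaw -88.21 tilt [ 0. -0.] F [0.7 0.1 0.1] w 0.172 gf 0.0 q [-0.83  0.6   0.72  1.86 -0.51  0.87 -1.4 ]
```

View pics/w3.png

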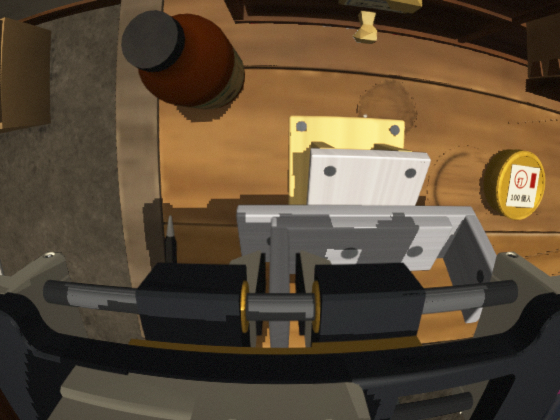

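play_rows --increments "0 0 0 0 -0.5; 0 0 -0.5 0 -0.5; 0 0 -2 0 -0.5; 0 0 -4 0 -0.5; 0 0 -4 0 -0.1" --grip_force 45

```text
clock: 15.97
position: [0.5659, 0.1495, 0.1973]
ee_rot: [3.14, 0.048, -0.004]
force: [1.1, 1.2, 0.8]
width: 0.289
gripper_force: 0.0
```

```bash
python3 -c "
from h import *
st(); s=plan(.54,-.08,.2,-86,-.1); s=plan(.618,-.282,.17,-84.6,-.1,s=s)
p=vision.get_image('scene'); W=np.r_[pts(p,np.ones((420,560),bool)),pts(vision.get_image('top'),np.ones((420,560),bool))]
for x in np.arange(.6,.78,.02): print('%.2f'%x,[int(1000*max(v)) if len(v:=W[(abs(W[:,0]-x)<.01)&(abs(W[:,1]-y)<.02),2]) else -1 for y in np.arange(.06,-.42,-.04)])
"
```

```text
t 15.97 p [0.5659 0.1495 0.1973] yaw -88.24 tilt [-0.003 -0.002] F [1.1 1.2 0.8] w 0.289 gf 0.0 q [-0.91  0.48  0.82  1.75 -0.39  1.08 -1.5 ]
from [0.5659 0.1495 0.1973] -88.2 -> (0.54, -0.08, 0.2, -86)
-0.55 3.81 -0.04 -0.37 -0.1; -0.57 3.81 -0.04 -0.37 -0.1; -0.6 3.8 -0.04 -0.37 -0.1; -0.62 3.8 -0.04 -0.37 -0.1; -0.65 3.79 -0.04 -0.37 -0.1
-0.67 3.79 -0.04 -0.37 -0.1
from [ 0.54 -0.08  0.2 ] -86.0 -> (0.618, -0.282, 0.17, -84.6)
1.06 3.45 0.5 -0.24 -0.1; 1.05 3.45 0.5 -0.24 -0.1; 1.04 3.46 0.5 -0.24 -0.1; 1.02 3.46 0.5 -0.24 -0.1; 1.01 3.47 0.5 -0.24 -0.1
0.99 3.47 0.5 -0.24 -0.1
0.60 [318, 76, 28, 33, 27, 4, 7, 15, 66, 88, 5, 58]
0.62 [81, 5, 30, 29, 30, 6, 6, 16, 67, 68, 5, 5]
0.64 [74, 7, 5, 28, 27, 6, 6, 11, 66, 66, 7, 4]
0.66 [8, 6, 6, 118, 116, 6, 6, 6, 6, 6, 7, 6]
0.68 [7, 153, 153, 154, 153, 154, 153, 30, 7, 7, 6, 6]
0.70 [5, 141, 140, 190, 192, 142, 132, 30, 6, 7, 5, 5]
0.72 [239, 239, 238, 238, 239, 238, 236, 57, 59, 47, 6, 6]
0.74 [238, 238, 238, 239, 240, 240, 238, 62, 63, 63, 61, 61]
0.76 [239, 237, 238, 241, 239, 239, 236, 62, 63, 62, 64, 65]
0.78 [239, 240, 238, 240, 239, 238, 237, 65, 64, 61, 63, 62]
```

The medium bracket lies flat against the stop, its leg on the left at (280,270) and the large one's leg on the right. Now the small one.

play_rows --increments "-0.6 3.8 0 -0.4 -0.1; -0.6 3.8 0 -0.4 -0.1; -0.6 3.8 0 -0.4 -0.1; -0.6 3.8 0 -0.4 -0.1; -0.6 3.8 0 -0.4 -0.1"

```text
clock: 16.48
position: [0.545, -0.0428, 0.197]
ee_rot: [-3.14, -0.105, -0.001]
force: [0.6, -1.2, 0.2]
width: 0.45
gripper_force: 0.0
```

play_rows --increments "-0.7 3.8 0 -0.4 -0.1; 1.1 3.5 0.5 -0.2 -0.1; 1.1 3.5 0.5 -0.2 -0.1; 1 3.5 0.5 -0.2 -0.1; 1 3.5 0.5 -0.2 -0.1"

```text
clock: 16.9
position: [0.5944, -0.2175, 0.1766]
ee_rot: [-3.138, -0.138, -0.001]
force: [0.9, 0.0, 0.6]
width: 0.45
gripper_force: 0.0
```

play_rows --increments "1 3.4 0.5 -0.2 -0.1; 1 3.4 0 -0.2 -0.1; 0 0 0 0 -0.1; 0 0 0 0 -0.1; 0 0 0 0 -0.1"

```text
clock: 17.32
position: [0.6197, -0.2815, 0.1714]
ee_rot: [-3.137, -0.147, 0.001]
force: [0.2, 0.4, 0.2]
width: 0.448
gripper_force: 0.0
```

```bash
python3 -c "
from h import *
st(); plan(.618,-.282,.1,-84.6,-.1); dgrid(vision.get_image('top'))"
```

```text
t 17.32 p [ 0.6197 -0.2815  0.1714] yaw -84.63 tilt [-0.001  0.001] F [0.2 0.4 0.2] w 0.448 gf 0.0 q [-0.09  0.66  0.75  1.53 -0.47  1.14 -0.73]
from [ 0.6197 -0.2815  0.1714] -84.6 -> (0.618, -0.282, 0.1, -84.6)
-0.08 0.02 3.57 -0.01 -0.1; -0.08 0.02 3.57 -0.01 -0.1
rows deck x down, cols y from + to -; z mm
        90  80  70  60  50  40  30  20  10   0  -9 -19 -29 -39 -49 -59 -69 -79 -89
  70.0   .   .   .   .   .   .   2   6   1   4   2   5   2   .   .   .   .   .   .
  65.0   .   .   .   .   .   .   4   2   5   1   1   2   3   .   .   .   .   .   .
  60.0   .   .   .   .   .   .   2   2   2   2   2   1   5   .   .   .   .   .   .
  55.0   .   .   .   .   .   .   1   2   2   2   2   3   4  -1   .   .   .   .   .
  50.0   .   .   .   .   .   .   3   2   5   1   2   0   5   .   .   .   .   .   .
  45.0   .   7  16  72  77  21  22  24  24  22  18  25  23  22   6   .   .   .   .
  40.0   .   5  11  74  77  21  23  24  23  22  22  19  22  20   .   .   .   .   .
  35.0   .  10  13   .  80  21  21  20  24  22  24  23  23   .   .   .   .   .   .
  30.0   .   9  10  71  78  20  22  22  25
[... 170 characters left out ...]
  17   .   .   .   .   .   .   .   .
  15.0   .  10  13  73  79  21  22  21  23  24   .   .   .   .   .   .   .   .   .
  10.0   .  11  13   .  74  21  20  24  23  21   .   .   .   .   .   .   .   .   .
   5.0   .  11  14   .  64  23  21  23  23   .   .   .   .   .   .   .   .   .   .
  -0.0   .   .   .   .  61  20  40  40   .   .   .   .   .   .   .   .   .   .   .
  -5.0   .   .   .   .   .   .  41   .   .   .   .   .   .   .   .   .   .   .   .
 -10.0   .   .   .   .   .   .   .   .   .   .   .   .   .   .   .   .   .   .   .
 -15.0   .   .   .   .   .   .   .   .   .   .   .   .   .   .   .   .   .   .   .
 -20.0   .   .   .   .   .   .   .   .   .   .   .   .   .   .   .   .   .   .   .
```

play_rows --increments "-0.1 0 3.6 0 -0.1; -0.1 0 3.6 0 -0.1; 0 0 0 0 -0.1; 0 0 0 0 -0.1"

```text
clock: 17.7
position: [0.6171, -0.2795, 0.0988]
ee_rot: [-3.136, -0.15, 0.005]
force: [0.5, -0.2, 0.2]
width: 0.451
gripper_force: 0.0
```

play_rows --increments "0 0 2 0 -0.1; 0 0 2 0 -0.1; 0 0 1.5 0 -0.1; 0 0 1 0 -0.1; 0 0 0 0 -0.1"

```text
clock: 18.12
position: [0.6177, -0.2812, 0.0339]
ee_rot: [-3.137, -0.149, 0.002]
force: [-0.6, -0.5, -0.1]
width: 0.451
gripper_force: 0.0
```

play_rows --increments "0 0 0 0 -1; 0 0 0 0 -1; 0 0 0 0 -1; 0 0 0 0 -1; 0 0 0 0 -1"

```text
clock: 18.53
position: [0.6183, -0.2822, 0.0354]
ee_rot: [3.138, 0.148, 0.001]
force: [-0.1, -0.4, 0.2]
width: 0.139
gripper_force: 0.0
```

```bash
python3 -c "
from h import *
st()"
```

```text
t 18.53 p [ 0.6183 -0.2822  0.0354] yaw -84.61 tilt [ 0.001 -0.   ] F [-0.1 -0.4  0.2] w 0.139 gf 0.0 q [-0.04  0.79  0.65  1.65 -0.58  0.9  -0.64]
```

play_rows --increments "0 0 0 0 -1; 0 0 -1 0 -1; 0 0 -3 0 -1; 0 0 -4 0 -1; 0 0 -4 0 -1"

```text
clock: 18.95
position: [0.6169, -0.2817, 0.1558]
ee_rot: [-3.138, -0.147, 0.004]
force: [1.5, -1.0, -0.5]
width: 0.107
gripper_force: 45.0
```

play_rows --increments "0 0 -4 0 -1; 0 0 0 0 -1; 0 0 0 0 -1"

```text
clock: 19.2
position: [0.619, -0.283, 0.1981]
ee_rot: [3.136, 0.147, 0.008]
force: [-0.8, -0.2, -3.4]
width: 0.104
gripper_force: 45.0
```

```bash
python3 -c "
from h import *
st(); plan(.5775,.0698,.19,-88,-1)"
```

```text
t 19.2 p [ 0.619  -0.283   0.1981] yaw -84.62 tilt [ 0.005 -0.002] F [-0.8 -0.2 -3.4] w 0.104 gf 45.0 q [-0.1   0.63  0.76  1.51 -0.46  1.18 -0.74]
from [ 0.619  -0.283   0.1981] -84.6 -> (0.5775, 0.0698, 0.19, -88)
-0.08 -3.55 0.07 0.34 -1; -0.1 -3.55 0.07 0.34 -1; -0.12 -3.55 0.07 0.34 -1; -0.15 -3.55 0.07 0.34 -1; -0.17 -3.55 0.07 0.34 -1
-0.19 -3.55 0.07 0.34 -1; -0.21 -3.55 0.07 0.34 -1; -0.23 -3.55 0.07 0.34 -1; -0.25 -3.54 0.07 0.34 -1; -0.27 -3.54 0.07 0.34 -1
```

play_rows --increments "-0.1 -2.5 0 0.3 -1; -0.1 -3.5 0 0.3 -1; -0.1 -3.6 0 0.3 -1; -0.2 -3.6 0 0.3 -1; -0.2 -3.6 0 0.3 -1"

```text
clock: 19.62
position: [0.5956, -0.1132, 0.1933]
ee_rot: [-3.139, -0.106, 0.004]
force: [0.7, -0.0, -1.1]
width: 0.105
gripper_force: 45.0
```

play_rows --increments "-0.2 -3.6 0 0.4 -1; -0.2 -3.6 0 0.4 -1; -0.2 -3.6 0 0.4 -1; -0.2 -3.6 0 0.4 -1; -0.3 -3.6 0 0.3 -1"

```text
clock: 20.03
position: [0.5748, 0.0659, 0.1936]
ee_rot: [3.141, 0.054, -0.004]
force: [1.6, 0.4, -1.6]
width: 0.106
gripper_force: 45.0
```

play_rows --increments "0 0 0 0 -1; 0 0 0 0 -1; 0 0 0 0 -1"

```text
clock: 20.28
position: [0.5756, 0.0638, 0.1939]
ee_rot: [3.14, 0.056, -0.003]
force: [-0.1, 0.6, -1.5]
width: 0.108
gripper_force: 45.0
```

```bash
python3 -c "
from h import *
st(); plan(.5775,.0698,.13,-88,-1)
p=vision.get_image('top');W=deckpts(p)
W=pts(p,np.ones((420,560),bool)); 
p=vision.get_image('wrist'); cv2.imwrite('pics/w4.png',p['frame'][...,::-1])"
```

```text
t 20.28 p [0.5756 0.0638 0.1939] yaw -87.97 tilt [-0.002 -0.001] F [-0.1  0.6 -1.5] w 0.108 gf 45.0 q [-0.77  0.48  0.83  1.78 -0.4   1.06 -1.34]
from [0.5756 0.0638 0.1939] -88.0 -> (0.5775, 0.0698, 0.13, -88)
0.11 -0.3 3.2 0.01 -1; 0.11 -0.3 3.2 0.01 -1
```

View pics/w4.png

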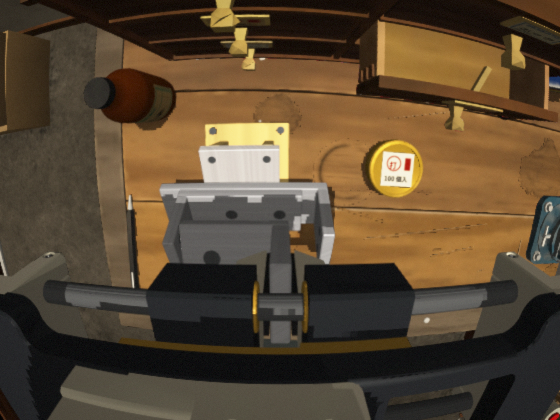

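The small bracket hangs over the pile with its leg at (280,250), on the same side as the large one's leg at (325,225). Its foot points left, as wanted.

play_rows --increments "0.1 -0.3 2.5 0 -1; 0.1 -0.3 2.5 0 -1; 0 0 1 0 -1; 0 0 0 0 -1; 0 0 0 0 -1"

```text
clock: 20.8
position: [0.5781, 0.0687, 0.1349]
ee_rot: [3.14, 0.052, -0.001]
force: [0.3, -0.4, -0.5]
width: 0.105
gripper_force: 45.0
```

play_rows --increments "0 0 0.5 0 -1; 0 0 0.5 0 -1; 0 0 0.4 0 -1; 0 0 0 0 -1"

```text
clock: 21.13
position: [0.5778, 0.0701, 0.1203]
ee_rot: [-3.141, -0.055, 0.001]
force: [-0.7, -0.8, -2.1]
width: 0.104
gripper_force: 45.0
```

```bash
python3 -c "
from h import *
st(); plan(.5775,.0698,.1142,-88,-1)"
```

```text
t 21.13 p [0.5778 0.0701 0.1203] yaw -88.0 tilt [-0.001  0.   ] F [-0.7 -0.8 -2.1] w 0.104 gf 45.0 q [-0.73  0.57  0.76  1.85 -0.48  0.92 -1.28]
from [0.5778 0.0701 0.1203] -88.0 -> (0.5775, 0.0698, 0.1142, -88)
-0.03 0.03 0.61 -0 -1
```

play_rows --increments "0 0 0.3 0 -1; 0 0 0.1 0 -1; 0 0 0 0 -1; 0 0 0 0 -1"

```text
clock: 21.47
position: [0.5782, 0.0701, 0.1168]
ee_rot: [-3.141, -0.055, -0.0]
force: [-0.0, -0.7, -0.7]
width: 0.106
gripper_force: 45.0
```

play_rows --increments "0 0 0.2 0 -1; 0 0 0 0 -1; 0 0 0 0 -1"

```text
clock: 21.72
position: [0.5781, 0.0701, 0.1147]
ee_rot: [-3.141, -0.055, 0.0]
force: [0.0, 0.1, -1.4]
width: 0.107
gripper_force: 45.0
```

play_rows --increments "0 0 0.1 0 -1; 0 0 0 0 -1; 0 0 0 0 -1"

```text
clock: 21.97
position: [0.5783, 0.0701, 0.1139]
ee_rot: [-3.141, -0.055, -0.001]
force: [0.0, 0.7, 0.6]
width: 0.106
gripper_force: 45.0
```

play_rows --increments "0 0 0.1 0 -1; 0 0 0.1 0 -1; 0 0 0 0 -1; 0 0 0 0 -1" --grip_force 10

```text
clock: 22.3
position: [0.5786, 0.0701, 0.1123]
ee_rot: [-3.141, -0.055, -0.002]
force: [-1.4, 1.2, 4.5]
width: 0.111
gripper_force: 10.0
```

play_rows --increments "0 0 0 0 -0.7; 0 0 0 0 -0.65; 0 0 0 0 -0.65; 0 0 0 0 -0.65; 0 0 0 0 -0.65"

```text
clock: 22.72
position: [0.5781, 0.0701, 0.1116]
ee_rot: [3.141, 0.055, -0.0]
force: [-0.9, -0.5, -0.3]
width: 0.176
gripper_force: 0.0
```

```bash
python3 -c "
from h import *
st()
p=vision.get_image('wrist'); cv2.imwrite('pics/w5.png',p['frame'][...,::-1])"
```

```text
t 22.72 p [0.5781 0.0701 0.1116] yaw -88.0 tilt [-0. -0.] F [-0.9 -0.5 -0.3] w 0.176 gf 0.0 q [-0.72  0.58  0.76  1.85 -0.5   0.91 -1.27]
```

View pics/w5.png

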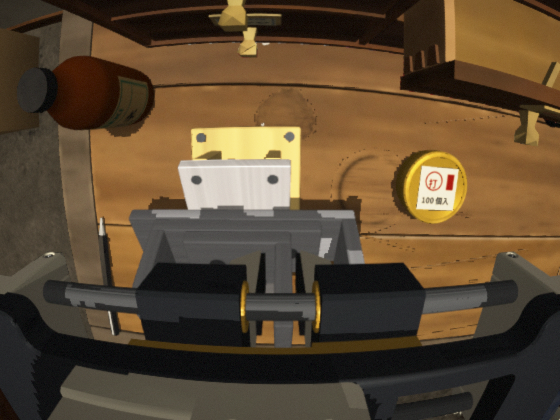

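The small foot lies on the pile at about (240,245). I'll lift away and check.

play_rows --increments "0 0 0 0 -0.6; 0 0 -0.5 0 -0.6; 0 0 -2 0 -0.6; 0 0 -4 0 -0.6; 0 0 -4 0 -0.6"

```text
clock: 23.18
position: [0.577, 0.0697, 0.2173]
ee_rot: [3.14, 0.054, -0.004]
force: [1.2, 0.8, -0.0]
width: 0.2
gripper_force: 0.0
```

play_rows --increments "-1 3.8 -1 0 -0.6; -1 3.8 0 0 -0.6; -1 3.8 0 0 -0.6; -1 3.8 0 0 -0.6; 0 3 0 0 -0.6"

```text
clock: 23.6
position: [0.5424, -0.1166, 0.2276]
ee_rot: [-3.141, -0.051, -0.0]
force: [0.4, 0.1, 0.6]
width: 0.199
gripper_force: 0.0
```

```bash
python3 -c "
from h import *
st(); p=vision.get_image('top'); dgrid(p); cv2.imwrite('pics/t6.png',cv2.resize(p['frame'][150:240,140:260,::-1],(720,540)))
W=deckpts(p)
for a,b in((.013,.027),(.027,.037)):
  pass
for n,z0,z1 in(('small top',.081,.090),('med top',.071,.080),('large top',.061,.070)):
  v=W[(W[:,2]>z0)&(W[:,2]<z1)]; print(n,len(v),np.percentile(v,[5,50,95],axis=0).round(4).tolist())"
```

```text
t 23.6 p [ 0.5424 -0.1166  0.2276] yaw -88.15 tilt [0. 0.] F [0.4 0.1 0.6] w 0.199 gf 0.0 q [-0.51  0.4   0.88  1.79 -0.35  1.11 -1.06]
rows deck x down, cols y from + to -; z mm
        90  80  70  60  50  40  30  20  10   0  -9 -19 -29 -39 -49 -59 -69 -79 -89
  70.0   .   .   .   .   .   .   2   0   3   2   2   3   .   .   .   .   .   .   .
  65.0   .   .   .   .   .   .   2   1   3   2   0   .   .   .   .   .   .   .   .
  60.0   .   .   .   .   .   .   1   0   1   0   .   .   .   .   .   .   .   .   .
  55.0   .   .   .   .   .   .   0   2   1   3   .   .   .   .   .   .   .   .   .
  50.0   .   .   .   .   .   .   4   4   5   0   .   .   .   .   .   .   .   .   .
  45.0   .  10  11  71  73  24  27  34  28   .   .   .   .   .   .   .   .   .   .
  40.0   .  10  11  75  76  22  31  32  28   .   .   .   .   .   .   .   .   .   .
  35.0   .  10  12  71  75  19  32  32   .   .   .   .   .   .   .   .   .   .   .
  30.0   .   7   9  75  75  23  35  29   .   .   .   .   .   .   .   .   .   .   .
  25.0   .   9   .  72  79  23  35   .   .   .   .   .   .   .   .   .   .   .   .
  20.0  
[... 911 characters left out ...]
))
                                                 ~~~~~~~~~~~~~^^^^^^^^^^^^^^^^^^^^
    return _quantile_unchecked(
        a, q, axis, out, overwrite_input, method, keepdims, weights)
    return _ureduce(a,
                    func=_quantile_ureduce_func,
    ...<5 lines>...
                    overwrite_input=overwrite_input,
                    method=method)
    r = func(a, **kwargs)
    result = _quantile(arr,
                       quantiles=q,
    ...<2 lines>...
                       out=out,
                       weights=wgt)
    slices_having_nans = np.isnan(arr[-1, ...])
                                  ~~~^^^^^^^^^
IndexError: index -1 is out of bounds for axis 0 with size 0
```

View pics/t6.png

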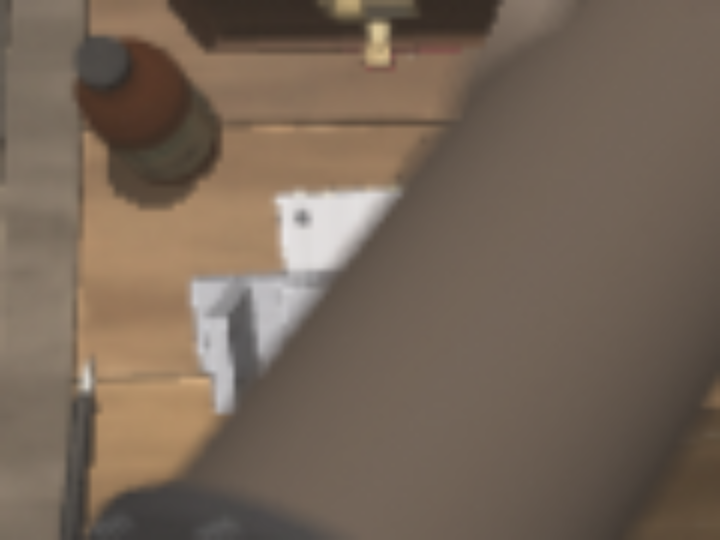

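The arm hides the pile, so I'll move further right.

play_rows --increments "0 4 0 0 -0.6; 0 4 0 0 -0.6; 0 4 0 0 -0.6; 0 4 0 0 -0.6; 0 4 0 0 -0.6"

```text
clock: 24.07
position: [0.5515, -0.3146, 0.227]
ee_rot: [-3.141, -0.056, -0.001]
force: [0.8, -0.6, -0.6]
width: 0.199
gripper_force: 0.0
```

```bash
python3 -c "
from h import *
st(); p=vision.get_image('top'); dgrid(p)
W=deckpts(p)
for a in ((.081,.092),(.071,.08),(.061,.07)):
  v=W[(W[:,2]>a[0])&(W[:,2]<a[1])]
  if len(v): print(a,len(v),np.percentile(v,[5,50,95],axis=0).round(4).tolist())"
```

```text
t 24.07 p [ 0.5515 -0.3146  0.227 ] yaw -87.97 tilt [0. 0.] F [ 0.8 -0.6 -0.6] w 0.199 gf 0.0 q [-0.09  0.55  0.83  1.59 -0.43  1.19 -0.71]
rows deck x down, cols y from + to -; z mm
        90  80  70  60  50  40  30  20  10   0  -9 -19 -29 -39 -49 -59 -69 -79 -89
  70.0   .   .   .   .   .   .   0   6   0   0   1   1   6   .   .   .   .   .   .
  65.0   .   .   .   .   .   .   2   0   1   1   4   1   3   .   .   .   .   .   .
  60.0   .   .   .   .   .   .   0   2   2   1   2   2   1   .   .   .   .   .   .
  55.0   .   .   .   .   .  -2   1  -1   2   2   0   1   2   0   .   .   .   .   .
  50.0   .   .   .   .   .  -5   6   3   5   4   2   3   0   .   .   .   .   .   .
  45.0   .  10  11  73  77  24  31  27  31  30  33  33  86  86  20  11  66  67   .
  40.0   .  10  13  74  76  20  31  33  31  31  33  32  86  72  23  13  67  69   .
  35.0   .  10  11  72  73  22  32  32  32  33  36  32  88  73  25  14  70  63   .
  30.0   .   9   6  69  75  23  32  29  31  32  31   .  85  75  22  12  68  67   .
  25.0   .   8  11  76  75  21  32  33  31  33  33   .  86  84  22  12  66  64   .
  20
[... 334 characters left out ...]
   .   .   .  72  71  19  37  40  40  39  37  80  84   .  16   7  64  63   .
  -5.0   .   .   .   .   .   .  36  34  38  39  34  35  31   .   .   .   .   .   .
 -10.0   .   .   .   .   .   .   .   .   .   .   .   .   .   .   .   .   .   .   .
 -15.0   .   .   .   .   .   .   .   .   .   .   .   .   .   .   .   .   .   .   .
 -20.0   .   .   .   .   .   .   .   .   .   .   .   .   .   .   .   .   .   .   .
(0.081, 0.092) 62 [[0.004, -0.0348, 0.0818], [0.0237, -0.0306, 0.0846], [0.0443, -0.0259, 0.0883]]
(0.071, 0.08) 74 [[0.0032, -0.0352, 0.0714], [0.0259, 0.0503, 0.074], [0.0448, 0.0564, 0.078]]
(0.061, 0.07) 88 [[0.0046, -0.0775, 0.0617], [0.0237, -0.0706, 0.0651], [0.0451, 0.0507, 0.0692]]
```

All three are flat, centred and against the stop, with legs at about y −73, +52 and −30 mm. I'm handing it in.

```bash
python3 -c "
from h import *
print(job.sign_off())"
```

```text
the job is handed in; nothing more can be done
None
```

I stacked the large, medium and small brackets flat on the deck, centred and against the stop, with the medium one's leg opposite the other two and the bottle still standing; I handed it in at about 24 s, but the sign-off returned no verdict.

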